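# Hand over a dish with a loose chocolate ball

### The arm

A 6-joint arm with a two-finger parallel gripper is mounted at the origin on the work surface. World frame = base frame: x ahead of the robot, y to its left, z up, the work surface at z = 0. Lengths are in m, angles in degrees, forces in N, time in s.
With the tool pointing down it reaches from about 0.275 to 0.725 m from the base axis. Payload 15.9 kg.
Tool frame: the origin (TCP) lies at the very end of the fingers, on their centre line; the grasp point (between the pads) lies manip.grip_point_offset behind it (manip.grip_point_offset is the distance from the TCP to the grasp point, in m); z points along the fingers, x is the direction in which the jaws open and shut, and the axes are right-handed (so a half turn about z gives the same grasp; the last joint's range is limited). The gripper opens to 85 mm and grips with 20 to 120 N. Pads are 22 mm wide; open, the fingers measure 114 mm over their backs; the gripper's body (76 mm by 85 mm) begins 54 mm behind the grasp point. The pads swing forward as they close: fully open they stand 13 mm farther back than shut.
Start: joints at [69.328, 12.198, -1.971, 75.831, 0, 90], TCP at [0.177, 0.468, 0.231] pointing down, gripper open.
Joint ranges: [-170.91, 170.91], [-42.67, 98.43], [-65.05, 77.54], [-120.47, 116.71], [-90, 82.35], [-180, 180]. Speed limits (degrees/s): [108.29, 108.29, 136.94, 147.25, 180, 180].

### API

Orientations are given as a 3x3 rotation matrix whose columns are the frame's x, y, z axes.
In Python, from rig import manip gives the robot as it stands. The module is installed in compiled form; this text tells all that it offers.
- The arm moves only by the tool move_arm, never from a script. Its argument "steps" is a list of rows, each an object with "hand": the closure in counts, from 0 (fully open) to 255 (shut); "slide": the shift along the tool's x, y, z in m, a list of three; "yaw": the turn about the tool's z in rad. In form: [{"hand": hand, "slide": [dx, dy, dz], "yaw": yaw}, ...]. A call has 1 to 12 rows; each row is the pose to reach, as a shift and turn from the pose commanded when the call began, along the tool's axes at that moment; what a row does not reach only later rows make up. A row lasts 1/12 s, in which the tool goes at most 41.7 mm and 7.16 degrees, less where a joint would pass 70% of its speed; a pose out of reach is approached as far as the arm can. A call with a gripper value outside its range is refused whole. The fingers move at their own pace and stop on an object; the grip force is fixed at half the most. Time passes only in rows, so rows that repeat a pose let the fingers close. It gives the time, the measured TCP pose, the force and the opening at its end, in the units of the state.
- manip.observe(): the state, without advancing time (a new reading comes with each control period).
- manip.read_camera(name): name is "scene" or "side" or "wrist"; returns a dict with "img" (400x640x3 uint8, red, green, blue), "intrinsics" (3x3 intrinsics, pixels), "position" and "attitude" of the camera in the world. Camera axes: x right, y up, looking along -z (the intrinsics and any distortion apply to the point x, -y, -z); pixel columns grow to the right and rows downward; lengths in m; the calibration is good to about 2 mm. A picture is of the moment at which its call begins. There is no depth.
- manip.sign_off(): hands the job in, once; it reports no verdict.
Trained networks look in a picture, given as the dict that the camera call returned (one of the last four; its "shot" number tells which), for a name from the list of things; names that differ only in an ending like _2 or _b are one class to them, and where a whole thing is asked for, a point or a joint stands for the part that bears it (a point fixed in the world has none). Each returns a list of dicts, best first, with "score" (0 to 1); they miss things now and then, are a little off and sometimes report something else, mostly with a low value. They report only what shows in the picture. A call takes as long as a camera call. They do not tell look-alikes from the thing itself.
- manip.regions_of(picture, label): "region" (400x640 bool, what is visible of it) and "bbox" ([centre column, centre row, width, height] in pixels, round what is visible of it).
The state is a dict: "time": time; "joints": joint angles; "joint_velocities": joint speeds; "joint_efforts": joint torques, N m; "tool_pos": TCP position; "eef_rot": TCP orientation; "wrist_force": force on the tool from outside, world axes, zero at the start; "torque": the same for the moment, N m; "grip_width": finger opening in m.
Only numpy, scipy, OpenCV 4.12 (cv2) and the standard library are available. Lean on these libraries where they do the work, as an engineer would, in place of code of your own. Each camera call takes 0.05 s, during which the arm holds its last target.

### The job

A two-eared metal dish with a loose chocolate ball in it hangs on the runners of the table-top rack. Take it by the ear that sticks out, draw it straight out of the rack, bring it over the wooden board with the round recess and turn it a quarter turn, so that its ears lie along the board's long side and the free ear points to the left end of the board, for the colleague there to take. Keep the dish level and the ball in its middle all the way without touching the ball, leave everything else where it is, and finish still holding the dish still, centred a few centimetres above the board.

Things in the scene. Friction and masses are not known exactly. Their poses are not given: they have to be found in the camera images.
- dish_center (a point): Centre of the steel dish with the ball, level with the ears' middle. Round, 130 mm across, 16 mm high, about 0.17 kg; middle dished 13 mm deep, flat lip outside. Underside 14.5 mm below this point, lip's underside 2 mm below. Two wooden ears along its x: x points from near to far ear, z up. It hangs by its lip in one of the rack's two bays (either one); a like dish with biscuits is in the other.
- near_ear (a point): Middle (half-way along and up) of the ear that sticks out of the rack's front towards the robot, to be gripped: 89 mm from dish_center along its -x, about 65 mm in front of the rack. An ear is a straight bar 50 mm long (along x), 14 mm wide (along y), 16 mm high, from 64 to 114 mm from the dish's centre.
- far_ear (a point): Middle of the opposite, free ear (inside the rack at the start): 89 mm from dish_center along its +x, same size.
- ball_center (a point): Centre of the loose chocolate ball, 38 mm across, about 34 g, resting in the middle of the dish with its top 26 mm above dish_center. It rolls if the dish is tilted or jerked.
- rack: Fixed aluminium rack, 321 wide, 200 deep, 228 mm high. Origin on the table under the middle of its front; x points into it, y left. Bays at y = +-72.5 mm: runners along x, ledges 150 mm up (108 mm between them, side walls 136 mm apart). Front cross bar, underside 216 mm up. Dish centres are 18-30 mm inside the front at the start; the far ear is out when the centre is 114 mm in front of it.
- board: Fixed oblong wooden serving board, 300 mm long (along its y), 160 mm wide (along its x), 22 mm thick, lying on the table. Origin at the centre of its underside; y points along its length to its left end (robot's left), z up. A round recess 110 mm across and 14 mm deep is in the middle of its top.
- other_center (a point): Centre of the second dish, of the same shape as the first, in the other bay of the rack, with three flat biscuits and no ball; one of its ears likewise sticks out in front of the rack, its tip up to 96 mm. Leave alone.
- bun_a: Loose round bun, 92 mm across, 49 mm high, on the table in front of and right of the rack. Origin under its centre. Leave alone.
- bun_b: Loose round bun, 96 mm across, 51 mm high, left of the rack. Origin under its centre. Leave alone.
- shaker: Loose steel sugar shaker, 66 mm across, 97 mm high. Origin under its centre. Leave alone.
- bowl: Loose steel bowl, 170 mm across, 70 mm high. Origin under its centre. Leave alone.
- palette_knife: Loose palette knife lying on the table, 290 mm long along its x, 18 mm high. Origin under its middle. Leave alone.
- tin: Loose aluminium tin, 60 mm across, 55 mm high. Origin under its centre. Leave alone.
Things that resemble listed ones, but are neither listed nor needed, are in the scene too. Leave any purple look-alike of the part that bears dish_center alone.

How it is judged (in metres and radians):
On the way:
1. the dish has been drawn straight out of the rack: its centre is more than 105 mm in front of the rack's front, still pointing out of it within 0.3 rad, and held up (x of dish_center in the frame of rack below -0.105 m and angle between the x axis of dish_center and the x axis of rack, either way round below 0.3 rad and height (world z) of dish_center above 0.1 m and contact force between the fingers and dish above 0.5 N), for 0.1 s.
At the end, for the whole second after the job is handed in: Still held, touching neither board nor rack: underside 10 to 120 mm above the board, centre within 35 mm of its centre, ears along it within 10 degrees, free ear to its left end, level within 0.1 rad, still, ball at rest within 15 mm of the dish's centre (contact force between the fingers and dish above 0.5 N and contact force between dish and board below 0.05 N and contact force between dish and rack below 0.05 N and z of dish_center in the frame of board between 0.0465 and 0.157 m and horizontal distance between dish_center and board below 0.035 m and angle between the x axis of dish_center and the y axis of board, either way round below 0.17 rad and y of far_ear in the frame of board above 0.04 m and angle between dish_center's own z axis and vertical below 0.1 rad and horizontal distance between ball_center and dish_center below 0.015 m and distance between ball_center and dish_center below 0.02 m and linear speed of dish below 0.03 m/s and linear speed of ball below 0.04 m/s); the arm keeps its last pose, push and grip.
It fails at once if the ball rolls more than 28 mm from the middle of the dish (horizontal distance between ball_center and dish_center above 0.028 m).
It fails at once if the dish is tilted more than 0.21 rad (12 degrees) (angle between dish_center's own z axis and vertical above 0.21 rad).
It fails at once if the robot touches the ball (contact force between any of the fingers, the arm and ball above 0.2 N).
It fails at once if the other dish or another loose thing is moved more than 15 mm (distance of any of other_center, bun_a, bun_b, shaker, bowl, palette_knife, tin from where it was at the start of the episode above 0.015 m).
It also fails if it takes over 61 s, if anything falls off the work surface, if the arm or the gripper's body presses on something with over 40 N, if the wrist force passes 120 N, or if a joint passes its speed limit or range.

## Working session

There is one attempt and no reset: what is moved stays moved. The work goes in short steps, Python scripts to look and compute and a tool call to move; the robot and the scene stay as the last step left them, time stands still between calls to the robot, and variables do not carry over. Pictures are saved under pics/ and viewed, and the job is handed in when it is done.

Besides the shell and the picture viewer there is one more tool, called after "Request:" by a JSON object that holds its "name" and its "arguments", one argument or row to a line. move_arm: Moves the arm, as the interface text tells. Its arguments: {"type":"object","properties":{"steps":{"type":"array"}},"required":["steps"]}

```bash
mkdir -p pics; ls; python3 - <<'E'
from rig import manip
import cv2
s=manip.observe()
for k,v in s.items(): print(k,v)
print(manip.grip_point_offset)
for n in ("scene","side","wrist"):
    p=manip.read_camera(n); cv2.imwrite(f"pics/a_{n}.png",p["img"][:,:,::-1])
    print(n,p["intrinsics"],p["position"],p["attitude"],[k for k in p])
E
```

```text
pics
time 0.0
joints [ 6.93281540e+01  1.22238841e+01 -2.00956028e+00  7.58306821e+01
 -6.39921503e-04  9.00026095e+01]
joint_velocities [ 0.06293255  0.00328461  0.02858437 -0.02411189 -0.09872212 -0.02712578]
joint_efforts [ 1.33323436e-03 -6.86146402e+01  4.87131536e+01  1.64759229e-02
  1.32450891e-04  2.67494102e-05]
tool_pos [0.17638867 0.46748368 0.23081503]
eef_rot [[ 3.53057533e-01  9.35601534e-01 -3.84650927e-04]
 [ 9.35600944e-01 -3.53057743e-01 -1.05110199e-03]
 [-1.11921662e-03  1.12197043e-05 -9.99999374e-01]]
wrist_force [0.37417197 0.91953372 0.32911181]
torque [-0.03608108 -0.06072926  0.03865472]
grip_width 0.08549985002790267
0.0187
scene [[410.14876614   0.         320.78939716]
 [  0.         410.14876614 205.07868498]
 [  0.           0.           1.        ]] [1.53938085 0.04949036 0.99992572] [[ 0.04725311 -0.65741614  0.75204466]
 [ 0.99888035  0.02938155 -0.03707798]
 [ 0.00227942  0.75295468  0.65806843]] ['img', 'intrinsics', 'position', 'attitude', 'shot']
side [[471.02376897   0.         329.1764791 ]
 [  0.         471.02376897 198.20691395]
 [  0.           0.           1.        ]] [1.27798234 0.95395846 1.14826944] [[-0.76799199 -0.42569638  0.47850903]
 [ 0.64044503 -0.50543918  0.57823991]
 [-0.00429742  0.75054235  0.66080837]] ['img', 'intrinsics', 'position', 'attitude', 'shot']
wrist [[348.65201421   0.         319.38359203]
 [  0.         348.65201421 206.6250646 ]
 [  0.           0.           1.        ]] [0.11432615 0.49169028 0.37484675] [[ 0.35274495 -0.90287101 -0.2457538 ]
 [ 0.93571791  0.33987608  0.09442585]
 [-0.00172853 -0.26326447  0.96472215]] ['img', 'intrinsics', 'position', 'attitude', 'shot']
```

View pics/a_scene.png

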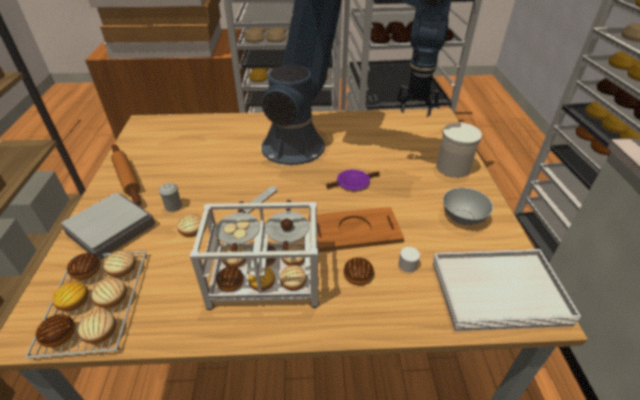

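View pics/a_side.png

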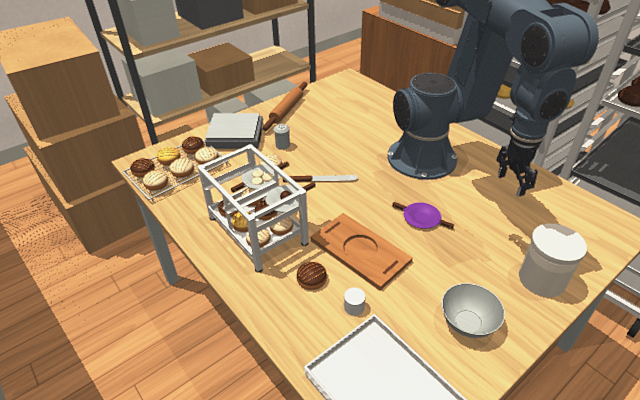

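View pics/a_wrist.png

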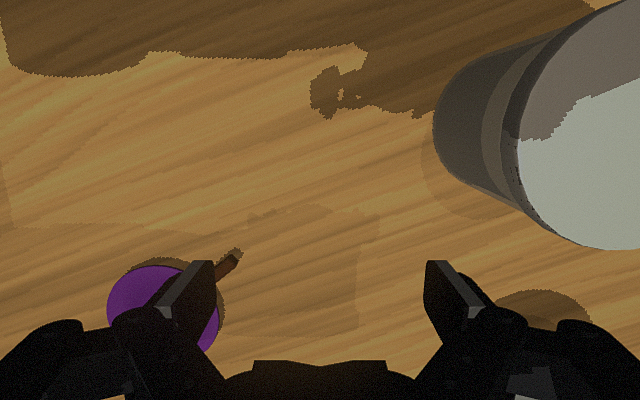

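```bash
cat > h.py <<'E'
import numpy as np,cv2
from rig import manip
def ray(p,uv):
    K=np.array(p["intrinsics"]);u,v=uv
    d=np.array([(u-K[0,2])/K[0,0],-(v-K[1,2])/K[1,1],-1.0])
    d=np.array(p["attitude"])@d
    return np.array(p["position"]),d/np.linalg.norm(d)
def atz(p,uv,z):
    o,d=ray(p,uv); return o+d*(z-o[2])/d[2]
def proj(p,X):
    K=np.array(p["intrinsics"]);c=np.array(p["attitude"]).T@(np.atleast_2d(X)-np.array(p["position"])).T
    return np.stack([K[0,0]*c[0]/-c[2]+K[0,2],K[1,1]*-c[1]/-c[2]+K[1,2]],1)
def tri(rs):
    A=np.zeros((3,3));b=np.zeros(3)
    for o,d in rs:
        M=np.eye(3)-np.outer(d,d);A+=M;b+=M@o
    return np.linalg.solve(A,b)
E
python3 - <<'E'
from h import *
for n in ("scene","side"):
    p=manip.read_camera(n); im=p["img"].copy()
    for l in ["dish_center","ball_center","rack","board","near_ear","bun_a","bun_b","tin","palette_knife"]:
        for r in manip.regions_of(p,l)[:3]:
            b=np.array(r["bbox"]);m=np.argwhere(r["region"]).mean(0)[::-1]
            print(n,l,round(r["score"],2),b.round(1),m.round(1),r["region"].sum(),atz(p,m,.02).round(3))
            if l in("board","rack") and r["score"]>.5:
                np.save(f"pics/{n}_{l}.npy",r["region"])
    cv2.imwrite(f"pics/b_{n}.png",cv2.resize(im[130:330,160:480] if n=="scene" else im[120:320,170:490],None,fx=2.5,fy=2.5,interpolation=cv2.INTER_CUBIC)[:,:,::-1])
E
```

```text
scene dish_center 0.9 [286.8 228.9  43.1  51.9] [285.8 227.5] 1017 [ 0.53 -0.02  0.02]
scene dish_center 0.82 [352.4 179.2  56.9  20.6] [352.6 179.6] 720 [0.274 0.236 0.02 ]
scene dish_center 0.4 [259.  200.8  32.6  22.2] [262.8 196.3] 121 [ 0.36  -0.109  0.02 ]
scene ball_center 0.61 [284.3 225.3  14.4  13.3] [285.6 224.4] 115 [ 0.515 -0.021  0.02 ]
scene rack 0.64 [256.2 256.4 125.1 105.4] [256.5 263. ] 8411 [ 0.685 -0.109  0.02 ]
scene board 0.66 [361.3 230.2  87.4  41.1] [356.5 229.6] 3082 [0.551 0.22  0.02 ]
scene near_ear 0.82 [354.6 182.1  48.5  23.4] [352.7 179.8] 678 [0.275 0.236 0.02 ]
scene near_ear 0.72 [285.6 228.7  41.5  50.2] [286.4 227.8] 1059 [ 0.532 -0.018  0.02 ]
scene near_ear 0.51 [267.7 195.9  23.8  20.3] [263.3 195.4] 154 [ 0.355 -0.107  0.02 ]
scene bun_a 0.8 [360.  272.2  28.7  29.1] [357.9 271.8] 672 [0.734 0.203 0.02 ]
scene bun_a 0.63 [189.6 226.1  26.9  22.4] [188.4 225.3] 459 [ 0.505 -0.354  0.02 ]
scene bun_b 0.8 [360.  272.2  28.7  29.1] [357.9 271.8] 672 [0.734 0.203 0.02 ]
scene bun_b 0.63 [189.6 226.1  26.9  22.4] [188.4 225.3] 459 [ 0.505 -0.354  0
[... 811 characters left out ...]
.7] [324. 178.] 387 [ 0.401 -0.136  0.02 ]
side near_ear 0.79 [423.2 216.4  60.2  25.3] [422.2 215.4] 925 [0.272 0.244 0.02 ]
side near_ear 0.73 [292.  197.5  47.8  32.6] [283.4 196.2] 445 [ 0.581 -0.149  0.02 ]
side bun_a 0.8 [313.4 275.9  27.9  25.9] [311. 275.] 624 [0.731 0.204 0.02 ]
side bun_a 0.69 [271.  159.8  20.3  16.3] [272.9 159.3] 139 [ 0.482 -0.36   0.02 ]
side bun_b 0.8 [313.4 275.9  27.9  25.9] [311. 275.] 624 [0.731 0.204 0.02 ]
side bun_b 0.69 [271.  159.8  20.3  16.3] [272.9 159.3] 139 [ 0.482 -0.36   0.02 ]
side tin 0.57 [354.6 301.5  19.9  32.6] [354.3 301.4] 521 [0.696 0.362 0.02 ]
side palette_knife 0.54 [324.6 179.2  61.5   6. ] [323.5 178.1] 372 [ 0.403 -0.136  0.02 ]
```

```bash
ls pics
```

```text
a_scene.png
a_side.png
a_wrist.png
b_scene.png
b_side.png
scene_board.npy
scene_rack.npy
side_board.npy
side_rack.npy
```

View pics/b_scene.png

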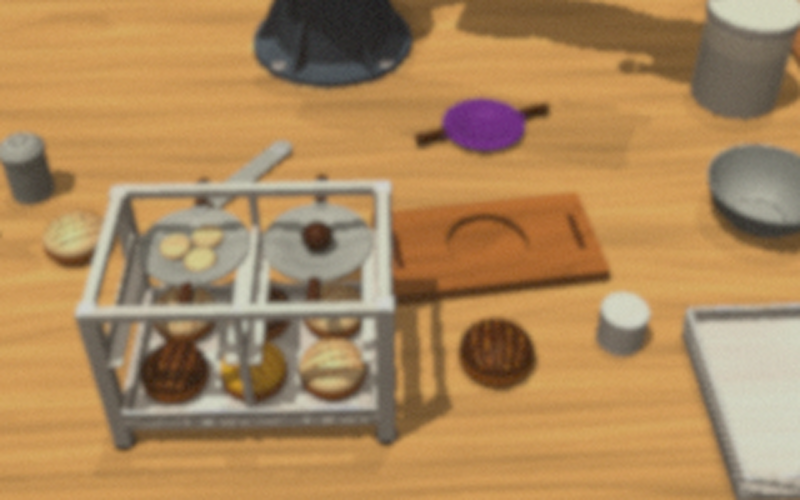

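View pics/b_side.png

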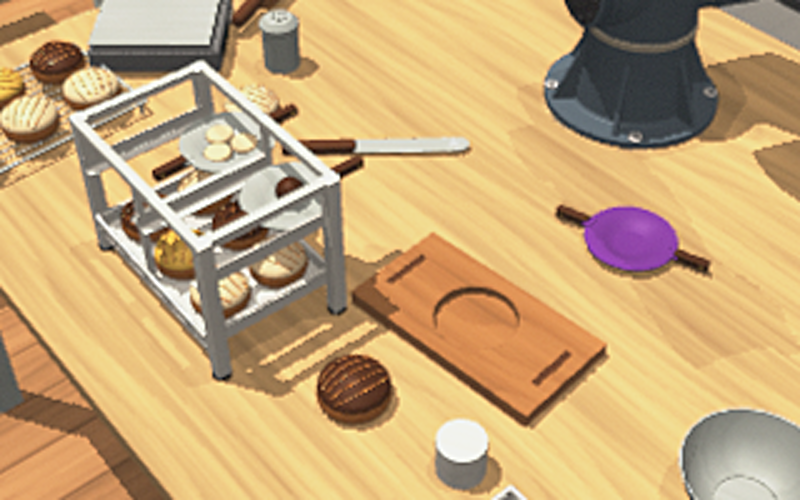

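```bash
python3 - <<'E'
from h import *
S=manip.read_camera("scene");D=manip.read_camera("side")
s=lambda x,y:(x/2.5+160,y/2.5+130); d=lambda x,y:(x/2.5+170,y/2.5+120)
for n,uv in dict(FR=(113,187),FL=(391,183),BR=(82,308),BL=(394,304)).items():
    print(n,atz(S,s(*uv),.228).round(3))
for n,uv in dict(FR=(203,63),FL=(341,180),BR=(72,118),BL=(205,247)).items():
    print("side",n,atz(D,d(*uv),.228).round(3))
print("ball",tri([ray(S,s(317,236)),ray(D,d(289,189))]).round(4), atz(S,s(317,236),.159).round(3),atz(D,d(289,189),.159).round(3))
print("tip",tri([ray(S,s(322,178)),ray(D,d(362,162))]).round(4),atz(S,s(322,178),.152).round(3),atz(D,d(362,162),.152).round(3))
# board corners
for n,uv in dict(FLn=(577,195),FLb=(609,272),).items(): print(n,atz(S,s(*uv),.022).round(3))
for n,uv in dict(FRn=(433,233),FLn=(606,347),BL=(529,418),BR=(356,291)).items(): print("side",n,atz(D,d(*uv),.022).round(3))
# recess ellipse top edge
print(atz(D,d(433,320),.022),atz(D,d(520,322),.022),atz(D,d(478,286),.022))
E
```

```text
FR [ 0.641 -0.237  0.228]
FL [0.648 0.081 0.228]
BR [ 0.827 -0.238  0.228]
BL [0.836 0.076 0.228]
side FR [ 0.64  -0.231  0.228]
side FL [0.646 0.083 0.228]
side BR [ 0.835 -0.236  0.228]
side BL [0.834 0.076 0.228]
ball [ 0.6628 -0.0076  0.1621] [ 0.661 -0.008  0.159] [ 0.66  -0.011  0.159]
tip [ 0.5472 -0.003   0.1503] [ 0.547 -0.003  0.152] [ 0.55  -0.     0.152]
FLn [0.449 0.355 0.022]
FLb [0.604 0.371 0.022]
side FRn [0.476 0.061 0.022]
side FLn [0.447 0.36  0.022]
side BL [0.6   0.377 0.022]
side BR [0.628 0.08  0.022]
[0.58365059 0.18451681 0.022     ] [0.50009794 0.25930591 0.022     ] [0.49762858 0.17697672 0.022     ]
```

Request:
{"name": "move_arm", "arguments": {
  "steps": [
    {"hand": 0, "slide": [-0.165, 0.225, -0.02], "yaw": -0.16},
    {"hand": 0, "slide": [-0.165, 0.225, -0.02], "yaw": -0.16},
    {"hand": 0, "slide": [-0.165, 0.225, -0.02], "yaw": -0.16},
    {"hand": 0, "slide": [-0.165, 0.225, -0.02], "yaw": -0.16},
    {"hand": 0, "slide": [-0.165, 0.225, -0.02], "yaw": -0.16},
    {"hand": 0, "slide": [-0.165, 0.225, -0.02], "yaw": -0.16},
    {"hand": 0, "slide": [-0.165, 0.225, -0.02], "yaw": -0.16},
    {"hand": 0, "slide": [-0.165, 0.225, -0.02], "yaw": -0.16},
    {"hand": 0, "slide": [-0.165, 0.225, -0.02], "yaw": -0.16}
  ]
}}

```text
time: 2.0
tool_pos: [0.3296, 0.2329, 0.2515]
eef_rot: [[0.203, 0.979, 0.0], [0.979, -0.203, 0.0], [0.0, 0.0, -1.0]]
wrist_force: [-0.1, 0.4, 0.1]
grip_width: 0.0853
```

Request:
{"name": "move_arm", "arguments": {
  "steps": [
    {"hand": 0, "slide": [-0.03, 0.03, 0], "yaw": -0.03},
    {"hand": 0, "slide": [-0.06, 0.06, 0], "yaw": -0.06},
    {"hand": 0, "slide": [-0.09, 0.09, 0], "yaw": -0.09},
    {"hand": 0, "slide": [-0.12, 0.12, 0], "yaw": -0.12},
    {"hand": 0, "slide": [-0.15, 0.15, 0], "yaw": -0.15},
    {"hand": 0, "slide": [-0.18, 0.175, 0], "yaw": -0.17},
    {"hand": 0, "slide": [-0.198, 0.194, 0], "yaw": -0.17},
    {"hand": 0, "slide": [-0.198, 0.194, 0], "yaw": -0.17},
    {"hand": 0, "slide": [-0.198, 0.194, 0], "yaw": -0.17}
  ]
}}

```text
time: 2.75
tool_pos: [0.4797, 0.0014, 0.2507]
eef_rot: [[0.032, 0.999, -0.001], [0.999, -0.032, 0.0], [0.0, -0.001, -1.0]]
wrist_force: [-0.8, 0.8, 0.4]
grip_width: 0.0855
```

```bash
python3 - <<'E'
from h import *
s=manip.observe(); print(s["joints"].round(1),s["tool_pos"].round(4),s["eef_rot"].round(3))
p=manip.read_camera("wrist"); np.save("pics/w.npy",p,allow_pickle=True)
cv2.imwrite("pics/c_wrist.png",p["img"][:,:,::-1])
for l in ["dish_center","ball_center","near_ear","rack","board"]:
    for r in manip.regions_of(p,l)[:3]:
        b=np.array(r["bbox"]);m=np.argwhere(r["region"]).mean(0)[::-1]
        print(l,round(r["score"],2),b.round(1),m.round(1),r["region"].sum(),atz(p,m,.159).round(3))
E
```

```text
[ 0.2  9.7 -2.2 78.1  0.   2. ] [0.4797 0.0014 0.2507] [[ 0.032  0.999 -0.001]
 [ 0.999 -0.032  0.   ]
 [ 0.    -0.001 -1.   ]]
dish_center 0.8 [556.8   9.5  87.9  17.2] [554.1   6.7] 1059 [0.356 0.148 0.159]
dish_center 0.65 [313.2 329.4  85.2  78.1] [314.7 337.9] 2133 [ 0.584 -0.005  0.159]
near_ear 0.77 [314.3 329.4  81.8  77.6] [314.6 337. ] 2014 [ 0.583 -0.005  0.159]
near_ear 0.36 [119.2 349.9  32.5 100.3] [120.9 321.6] 431 [ 0.564 -0.154  0.159]
rack 0.64 [272.6 338.9 273.9  81. ] [302.3 339.4] 7503 [ 0.585 -0.015  0.159]
board 0.86 [502.1 215.7 270.  166.7] [509.8 213.1] 35641 [0.486 0.136 0.159]
board 0.67 [315.1 328.6  85.8  75.6] [315.  337.3] 1986 [ 0.583 -0.005  0.159]
board 0.37 [119.1 349.1  32.8 101.8] [121.1 321.4] 419 [ 0.564 -0.154  0.159]
```

View pics/c_wrist.png

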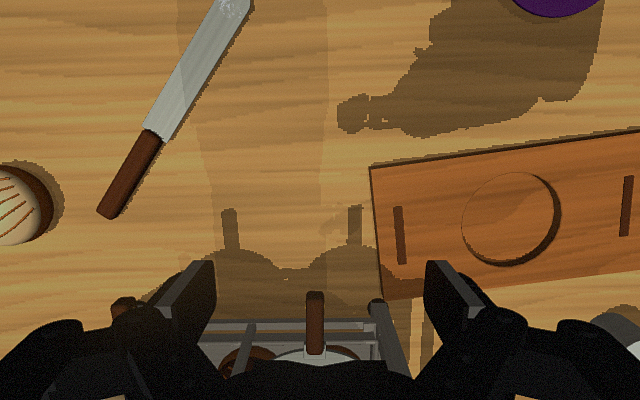

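```bash
python3 - <<'E'
from h import *
p=np.load("pics/w.npy",allow_pickle=True).item()
for n,uv,z in [("tipL",(306.5,297),.160),("tipR",(323,297),.160),("tiptop",(315,298),.16),("tipbot",(315,291),.144),("baseL",(305,353),.16),("baseR",(323.5,353),.16),("rec l",(461,222),.022),("rec r",(561,212),.022),("rec t",(508,172),.022),("rec b",(514,266),.022),("corner",(371,167),.022),("e2",(640,128),.022)]:
    print(n,atz(p,uv,z).round(4))
E
```

```text
tipL [ 0.5472 -0.01    0.16  ]
tipR [0.5476 0.0024 0.16  ]
tiptop [ 0.5482 -0.0036  0.16  ]
tipbot [ 0.5512 -0.0039  0.144 ]
baseL [ 0.5963 -0.0132  0.16  ]
baseR [0.5967 0.0014 0.16  ]
rec l [0.5375 0.1588 0.022 ]
rec r [0.5293 0.2691 0.022 ]
rec t [0.4824 0.2053 0.022 ]
rec b [0.5932 0.2243 0.022 ]
corner [0.4723 0.0575 0.022 ]
e2 [0.4402 0.3378 0.022 ]
```

Request:
{"name": "move_arm", "arguments": {
  "steps": [
    {"hand": 0, "slide": [-0.001, 0.025, 0], "yaw": 0.009},
    {"hand": 0, "slide": [-0.002, 0.05, 0], "yaw": 0.009},
    {"hand": 0, "slide": [-0.003, 0.075, 0], "yaw": 0.009},
    {"hand": 0, "slide": [-0.003, 0.09, 0.01], "yaw": 0.009},
    {"hand": 0, "slide": [-0.0033, 0.0974, 0.03], "yaw": 0.009},
    {"hand": 0, "slide": [-0.0033, 0.0974, 0.05], "yaw": 0.009},
    {"hand": 0, "slide": [-0.0033, 0.0974, 0.065], "yaw": 0.009},
    {"hand": 0, "slide": [-0.0033, 0.0974, 0.07], "yaw": 0.009},
    {"hand": 0, "slide": [-0.0033, 0.0974, 0.07], "yaw": 0.009}
  ]
}}

```text
time: 3.8
tool_pos: [0.5758, -0.0045, 0.1804]
eef_rot: [[0.039, 0.999, -0.002], [0.999, -0.039, 0.0], [-0.0, -0.002, -1.0]]
wrist_force: [0.3, 0.1, 0.8]
grip_width: 0.085
```

```bash
python3 - <<'E'
from h import *
s=manip.observe(); print(s["joints"].round(1),s["tool_pos"].round(4),s["eef_rot"].round(3))
for n in("wrist","side"):
  p=manip.read_camera(n); im=p["img"]
  if n=="side": im=cv2.resize(im[100:250,190:430],None,fx=3,fy=3)
  if n=="wrist": w=p
  cv2.imwrite(f"pics/d_{n}.png",im[:,:,::-1])
# expected location of tool axis points at heights
t=s["tool_pos"];R=s["eef_rot"]
for z in(.16,.152): print(proj(w,[t[0],t[1],z]).round(1))
E
```

```text
[-0.4 22.   4.1 72.1  0.   1.8] [ 0.5758 -0.0045  0.1804] [[ 0.039  0.999 -0.002]
 [ 0.999 -0.039  0.   ]
 [-0.    -0.002 -1.   ]]
[[318.5 247.9]]
[[318.6 242.2]]
```

View pics/d_wrist.png

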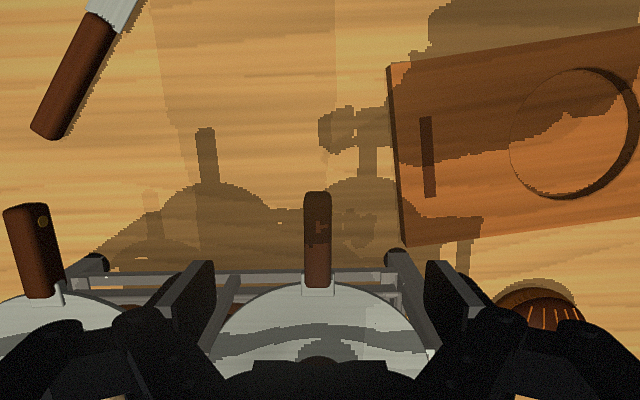

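View pics/d_side.png

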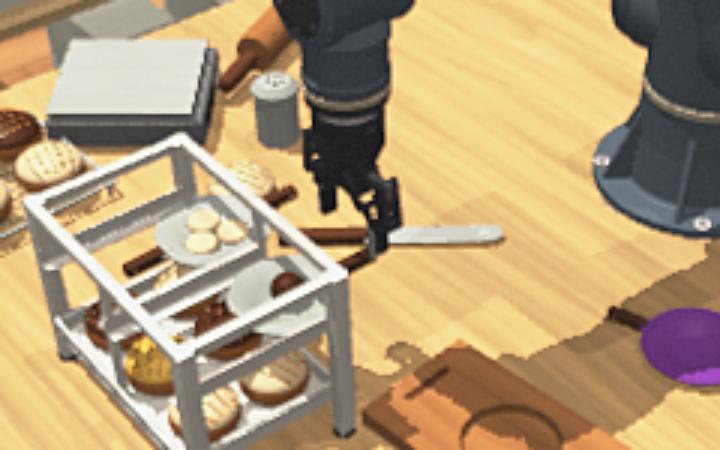

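Request:
{"name": "move_arm", "arguments": {
  "steps": [
    {"hand": 0, "slide": [-0.0005, 0, 0.01], "yaw": 0},
    {"hand": 0, "slide": [-0.0005, 0, 0.02], "yaw": 0},
    {"hand": 0, "slide": [-0.0005, 0, 0.03], "yaw": 0},
    {"hand": 0, "slide": [-0.0005, 0, 0.039], "yaw": 0},
    {"hand": 0, "slide": [-0.0005, 0, 0.045], "yaw": 0},
    {"hand": 0, "slide": [-0.0005, 0, 0.047], "yaw": 0},
    {"hand": 0, "slide": [-0.0005, 0, 0.047], "yaw": 0},
    {"hand": 0, "slide": [-0.0005, 0, 0.047], "yaw": 0}
  ]
}}

```text
time: 4.57
tool_pos: [0.5767, -0.0055, 0.1345]
eef_rot: [[0.04, 0.999, 0.0], [0.999, -0.04, 0.0], [0.0, 0.0, -1.0]]
wrist_force: [-0.2, -0.6, 0.4]
grip_width: 0.0854
```

Request:
{"name": "move_arm", "arguments": {
  "steps": [
    {"hand": 60, "slide": [0, 0, 0], "yaw": 0},
    {"hand": 100, "slide": [0, 0, 0], "yaw": 0},
    {"hand": 130, "slide": [0, 0, 0], "yaw": 0},
    {"hand": 150, "slide": [0, 0, 0], "yaw": 0},
    {"hand": 165, "slide": [0, 0, 0], "yaw": 0},
    {"hand": 175, "slide": [0, 0, 0], "yaw": 0},
    {"hand": 180, "slide": [0, 0, 0], "yaw": 0},
    {"hand": 185, "slide": [0, 0, 0], "yaw": 0},
    {"hand": 190, "slide": [0, 0, 0], "yaw": 0},
    {"hand": 195, "slide": [0, 0, 0], "yaw": 0}
  ]
}}

```text
time: 5.4
tool_pos: [0.5766, -0.0055, 0.1343]
eef_rot: [[0.04, 0.999, -0.0], [0.999, -0.04, 0.0], [0.0, -0.0, -1.0]]
wrist_force: [1.2, -0.4, 0.0]
grip_width: 0.0204
```

```bash
python3 - <<'E'
from h import *
s=manip.observe(); print(s["tool_pos"].round(4),s["wrist_force"].round(2),s["torque"].round(3),s["grip_width"])
p=manip.read_camera("wrist"); cv2.imwrite("pics/e_wrist.png",p["img"][:,:,::-1])
E
```

```text
[ 0.5766 -0.0055  0.1343] [ 1.16 -0.41  0.  ] [-0.009 -0.079 -0.   ] 0.020449010090274413
```

View pics/e_wrist.png

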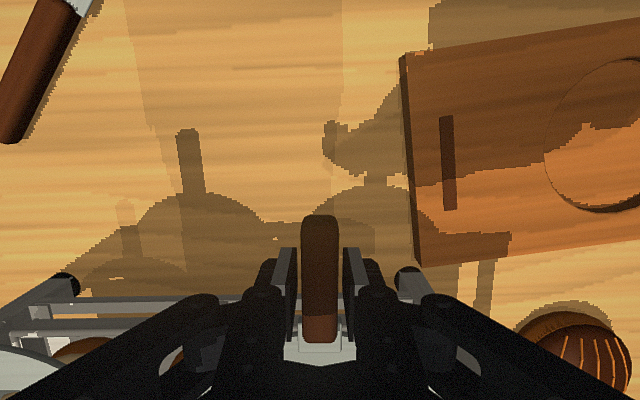

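Request:
{"name": "move_arm", "arguments": {
  "steps": [
    {"hand": 200, "slide": [0, 0, 0], "yaw": 0},
    {"hand": 204, "slide": [0, 0, 0], "yaw": 0},
    {"hand": 208, "slide": [0, 0, 0], "yaw": 0},
    {"hand": 212, "slide": [0, 0, 0], "yaw": 0},
    {"hand": 216, "slide": [0, 0, 0], "yaw": 0},
    {"hand": 225, "slide": [0, 0, 0], "yaw": 0},
    {"hand": 240, "slide": [0, 0, 0], "yaw": 0},
    {"hand": 255, "slide": [0, 0, 0], "yaw": 0},
    {"hand": 255, "slide": [0, 0, 0], "yaw": 0},
    {"hand": 255, "slide": [0, 0, 0], "yaw": 0}
  ]
}}

```text
time: 6.28
tool_pos: [0.5766, -0.0055, 0.1343]
eef_rot: [[0.04, 0.999, 0.0], [0.999, -0.04, -0.0], [-0.0, 0.0, -1.0]]
wrist_force: [-1.4, -0.3, 1.4]
grip_width: 0.013
```

Request:
{"name": "move_arm", "arguments": {
  "steps": [
    {"hand": 255, "slide": [0, 0, -0.0005], "yaw": 0},
    {"hand": 255, "slide": [0, 0, -0.001], "yaw": 0},
    {"hand": 255, "slide": [0, 0, -0.002], "yaw": 0},
    {"hand": 255, "slide": [0, 0, -0.003], "yaw": 0},
    {"hand": 255, "slide": [0, 0, -0.004], "yaw": 0},
    {"hand": 255, "slide": [0, 0, -0.005], "yaw": 0},
    {"hand": 255, "slide": [0, 0, -0.006], "yaw": 0},
    {"hand": 255, "slide": [0, 0, -0.0065], "yaw": 0},
    {"hand": 255, "slide": [0, 0, -0.007], "yaw": 0},
    {"hand": 255, "slide": [0, 0, -0.007], "yaw": 0},
    {"hand": 255, "slide": [0, 0, -0.007], "yaw": 0},
    {"hand": 255, "slide": [0, 0, -0.007], "yaw": 0}
  ]
}}

```text
time: 7.28
tool_pos: [0.5766, -0.0055, 0.1413]
eef_rot: [[0.04, 0.999, -0.0], [0.999, -0.04, -0.0], [-0.0, -0.0, -1.0]]
wrist_force: [1.0, -0.7, -2.6]
grip_width: 0.0129
```

```bash
cat > look.py <<'E'
from h import *
import sys
s=manip.observe(); print(s["time"],s["joints"].round(1),s["tool_pos"].round(4),s["wrist_force"].round(2),s["torque"].round(3),s["grip_width"])
a=[]
for n in("scene","side"):
  p=manip.read_camera(n); im=p["img"]
  c=proj(p,s["tool_pos"])[0].astype(int); x=min(max(c[0]-110,0),440);y=min(max(c[1]-80,0),220)
  im=cv2.resize(im[y:y+180,x:x+200],None,fx=2,fy=2,interpolation=cv2.INTER_CUBIC);a.append(im); print(n,x,y)
cv2.imwrite(f"pics/{sys.argv[1]}.png",np.hstack(a)[:,:,::-1])
E
python3 look.py f1
```

```text
7.2833 [-0.5 22.9 -0.4 66.7 -0.   1.7] [ 0.5766 -0.0055  0.1413] [ 1.03 -0.73 -2.57] [0.044 0.159 0.001] 0.012921349975712525
scene 178 129
side 197 109
```

View pics/f1.png

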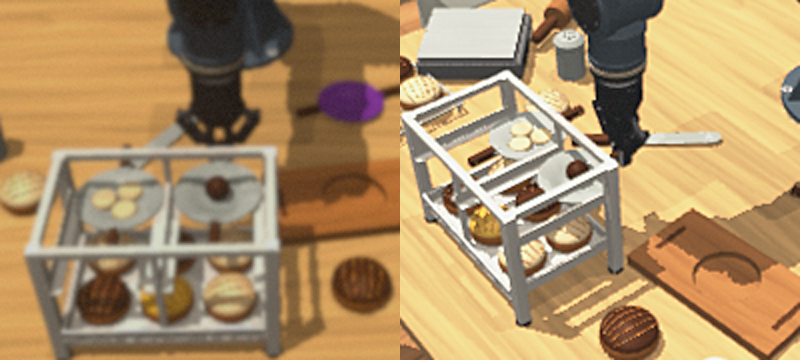

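```bash
python3 - <<'E'
from h import *
# wrist lines in earlier shot (c: w.npy) and the d/e images; attitude for current
p=np.load("pics/w.npy",allow_pickle=True).item()
def run(p,im,roi,z,tag,minlen,ang=None):
    x0,y0,x1,y1=roi
    g=cv2.cvtColor(im,cv2.COLOR_RGB2GRAY)[y0:y1,x0:x1]; g=cv2.GaussianBlur(g,(0,0),.8)
    l=cv2.createLineSegmentDetector(cv2.LSD_REFINE_ADV).detect(g)[0]
    for a in l[:,0]:
        if np.hypot(a[2]-a[0],a[3]-a[1])<minlen: continue
        A=atz(p,(a[0]+x0+.0,a[1]+y0),z);B=atz(p,(a[2]+x0,a[3]+y0),z);d=B-A
        th=np.degrees(np.arctan2(d[1],d[0]))
        print(tag,(a+np.array([x0,y0,x0,y0])).round(1),"ang",round((th+45)%90-45,2),"len",round(np.hypot(*d[:2]),3),A.round(3))
run(p,p["img"],(180,300,430,400),.2,"wc",40)
S=manip.read_camera("scene");D=manip.read_camera("side");W=manip.read_camera("wrist")
run(W,W["img"],(0,280,640,400),.15,"we",40)
run(S,S["img"],(190,190,325,305),.228,"sc",35)
run(D,D["img"],(195,135,310,280),.228,"sd",35)
E
```

```text
wc [274.7 358.7 318.5 365.4] ang -12.12 len 0.029 [ 0.569 -0.03   0.2  ]
wc [216.4 304.1 196.2 343.4] ang -30.01 len 0.032 [ 0.528 -0.064  0.2  ]
wc [419.1 368.2 421.6 323. ] ang -0.28 len 0.034 [0.579 0.065 0.2  ]
wc [411.4 300.5 409.1 353.1] ang -0.09 len 0.038 [0.529 0.058 0.2  ]
wc [374.4 340.  326.9 340.7] ang -0.91 len 0.031 [0.557 0.035 0.2  ]
wc [374.4 322.5 325.6 321.4] ang -3.19 len 0.031 [0.544 0.035 0.2  ]
wc [239.4 341.7 199.4 341.9] ang -1.45 len 0.026 [ 0.555 -0.052  0.2  ]
wc [303.1 321.9 256.9 322.5] ang -0.88 len 0.029 [ 0.542 -0.01   0.2  ]
wc [301.9 340.8 253.1 341.5] ang -0.81 len 0.032 [ 0.556 -0.012  0.2  ]
wc [256.9 331.1 303.1 330.7] ang -1.14 len 0.03 [ 0.548 -0.04   0.2  ]
we [428.9 290.5 508.9 332.9] ang -31.51 len 0.043 [0.586 0.042 0.15 ]
we [  7.5 398.1 123.9 336. ] ang 27.15 len 0.069 [ 0.635 -0.155  0.15 ]
we [ 76.3 359.5  35.2 342.8] ang -29.83 len 0.019 [ 0.615 -0.118  0.15 ]
we [144.4 322.8  19.3 325.4] ang -0.89 len 0.056 [ 0.597 -0.083  0.15 ]
we [  5.5 304.2  44.6 280.3] ang 28.32 len 0.023 [ 0.586 -0.142  0.15 ]
we [126.3 334.6 203.4 293.5] ang
[... 1180 characters left out ...]
  254.4 137.2] ang -40.58 len 0.17 [ 0.734 -0.375  0.228]
sd [260.4 155.8 297.2 187.9] ang -1.62 len 0.21 [ 0.649 -0.16   0.228]
sd [237.4 200.5 274.1 182.5] ang -0.38 len 0.13 [ 0.825 -0.017  0.228]
sd [196.9 166.9 248.2 219.3] ang -0.95 len 0.312 [ 0.839 -0.241  0.228]
sd [205.6 165.6 245.3 148.5] ang -0.59 len 0.148 [ 0.814 -0.229  0.228]
sd [278.2 184.5 239.9 204.3] ang 0.87 len 0.138 [ 0.69  -0.001  0.228]
sd [208.9 218.8 199.5 175.3] ang -20.9 len 0.208 [ 0.927 -0.002  0.228]
sd [256.7 166.5 219.  181.5] ang -5.01 len 0.131 [ 0.691 -0.119  0.228]
sd [253.5 263.9 216.3 222.4] ang -0.96 len 0.195 [0.922 0.219 0.228]
sd [208.1 142.  246.9 141.9] ang -39.74 len 0.133 [ 0.742 -0.342  0.228]
```

```bash
python3 - <<'E'
import numpy as np
f=lambda t:10*t**3-15*t**4+6*t**5
s=[.17*f(k/36) for k in range(37)]
for c in range(3): print([round(s[12*c+i]-s[12*c],4) for i in range(1,13)])
E
```

```text
[0.0, 0.0003, 0.0009, 0.002, 0.0037, 0.006, 0.0091, 0.013, 0.0176, 0.0229, 0.029, 0.0357]
[0.0073, 0.0151, 0.0232, 0.0318, 0.0405, 0.0493, 0.0582, 0.0669, 0.0754, 0.0836, 0.0914, 0.0986]
[0.0067, 0.0127, 0.0181, 0.0227, 0.0265, 0.0296, 0.032, 0.0337, 0.0348, 0.0354, 0.0356, 0.0357]
```

Request:
{"name": "move_arm", "arguments": {
  "steps": [
    {"hand": 255, "slide": [0, 0, 0], "yaw": 0},
    {"hand": 255, "slide": [0, -0.0003, 0], "yaw": 0},
    {"hand": 255, "slide": [0, -0.0009, 0], "yaw": 0},
    {"hand": 255, "slide": [0, -0.002, 0], "yaw": 0},
    {"hand": 255, "slide": [-0.0001, -0.0037, 0], "yaw": 0},
    {"hand": 255, "slide": [-0.0001, -0.006, 0], "yaw": 0},
    {"hand": 255, "slide": [-0.0002, -0.0091, 0], "yaw": 0},
    {"hand": 255, "slide": [-0.0002, -0.013, 0], "yaw": 0},
    {"hand": 255, "slide": [-0.0003, -0.0176, 0], "yaw": 0},
    {"hand": 255, "slide": [-0.0004, -0.0229, 0], "yaw": 0},
    {"hand": 255, "slide": [-0.0005, -0.029, 0], "yaw": 0},
    {"hand": 255, "slide": [-0.0007, -0.0357, 0], "yaw": 0}
  ]
}}

```text
time: 8.53
tool_pos: [0.5402, -0.0048, 0.1413]
eef_rot: [[0.04, 0.999, 0.0], [0.999, -0.04, 0.0], [0.0, 0.0, -1.0]]
wrist_force: [0.7, 0.5, -2.4]
grip_width: 0.0128
```

Request:
{"name": "move_arm", "arguments": {
  "steps": [
    {"hand": 255, "slide": [-0.0001, -0.0073, 0], "yaw": 0},
    {"hand": 255, "slide": [-0.0003, -0.0151, 0], "yaw": 0},
    {"hand": 255, "slide": [-0.0004, -0.0232, 0], "yaw": 0},
    {"hand": 255, "slide": [-0.0006, -0.0318, 0], "yaw": 0},
    {"hand": 255, "slide": [-0.0008, -0.0405, 0], "yaw": 0},
    {"hand": 255, "slide": [-0.0009, -0.0493, 0], "yaw": 0},
    {"hand": 255, "slide": [-0.0011, -0.0582, 0], "yaw": 0},
    {"hand": 255, "slide": [-0.0013, -0.0669, 0], "yaw": 0},
    {"hand": 255, "slide": [-0.0014, -0.0754, 0], "yaw": 0},
    {"hand": 255, "slide": [-0.0016, -0.0836, 0], "yaw": 0},
    {"hand": 255, "slide": [-0.0017, -0.0914, 0], "yaw": 0},
    {"hand": 255, "slide": [-0.0019, -0.0986, 0], "yaw": 0}
  ]
}}

```text
time: 9.53
tool_pos: [0.4415, -0.0027, 0.1413]
eef_rot: [[0.04, 0.999, 0.0], [0.999, -0.04, -0.0], [-0.0, 0.0, -1.0]]
wrist_force: [0.4, -0.2, -2.7]
grip_width: 0.013
```

Request:
{"name": "move_arm", "arguments": {
  "steps": [
    {"hand": 255, "slide": [-0.0001, -0.0067, 0], "yaw": 0},
    {"hand": 255, "slide": [-0.0002, -0.0127, 0], "yaw": 0},
    {"hand": 255, "slide": [-0.0003, -0.0181, 0], "yaw": 0},
    {"hand": 255, "slide": [-0.0004, -0.0227, 0], "yaw": 0},
    {"hand": 255, "slide": [-0.0005, -0.0265, 0], "yaw": 0},
    {"hand": 255, "slide": [-0.0006, -0.0296, 0], "yaw": 0},
    {"hand": 255, "slide": [-0.0006, -0.032, 0], "yaw": 0},
    {"hand": 255, "slide": [-0.0007, -0.0337, 0], "yaw": 0},
    {"hand": 255, "slide": [-0.0007, -0.0348, 0], "yaw": 0},
    {"hand": 255, "slide": [-0.0007, -0.0354, 0], "yaw": 0},
    {"hand": 255, "slide": [-0.0007, -0.0357, 0], "yaw": 0},
    {"hand": 255, "slide": [-0.0007, -0.0357, 0], "yaw": 0}
  ]
}}

```text
time: 10.53
tool_pos: [0.4067, -0.0021, 0.1413]
eef_rot: [[0.04, 0.999, 0.0], [0.999, -0.04, -0.0], [-0.0, 0.0, -1.0]]
wrist_force: [0.6, 0.1, -2.1]
grip_width: 0.013
```

```bash
python3 look.py f2; python3 - <<'E'
from h import *
p=manip.read_camera("wrist"); cv2.imwrite("pics/g_wrist.png",p["img"][:,:,::-1])
rs=[]
for n in("scene","side"):
  p=manip.read_camera(n)
  for l in("ball_center","dish_center"):
    for r in manip.regions_of(p,l)[:3]:
      m=np.argwhere(r["region"]).mean(0)[::-1]; print(n,l,round(r["score"],2),np.array(r["bbox"]).round(1),m.round(1),atz(p,m,.166).round(3))
E
```

```text
10.5333 [ -0.3   3.6 -25.3  61.1  -0.    2. ] [ 0.4067 -0.0021  0.1413] [ 0.64  0.07 -2.14] [0.038 0.182 0.053] 0.01300201586595825
scene 179 97
side 236 89
scene ball_center 0.64 [288.4 187.1  12.9  12.1] [287.6 186.9] [ 0.492 -0.007  0.166]
scene dish_center 0.87 [353.1 180.2  52.9  16.5] [352.8 179.5] [0.462 0.209 0.166]
scene dish_center 0.69 [288.5 193.9  40.8  45.9] [288.4 189.5] [ 0.505 -0.005  0.166]
side ball_center 0.58 [327.4 174.6  13.6  11.6] [327.4 173.8] [ 0.492 -0.004  0.166]
side dish_center 0.77 [323.  176.1  45.6  30.6] [325.7 176.7] [0.506 0.004 0.166]
side dish_center 0.77 [423.1 216.   59.2  23.6] [423.3 215.5] [0.4   0.339 0.166]
side dish_center 0.56 [328.6 175.6  14.9  11.8] [327.4 173.9] [ 0.492 -0.004  0.166]
```

View pics/f2.png

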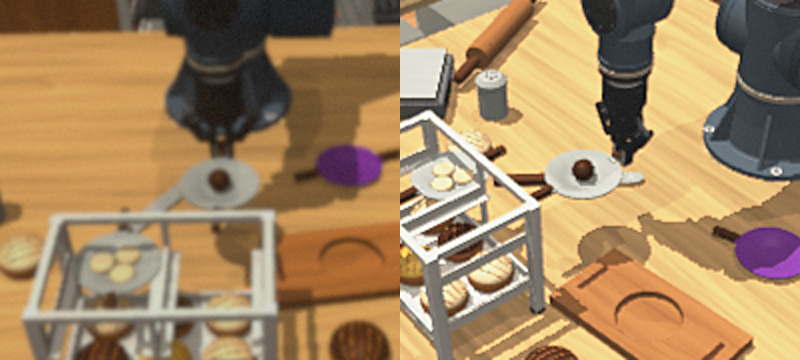

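View pics/g_wrist.png

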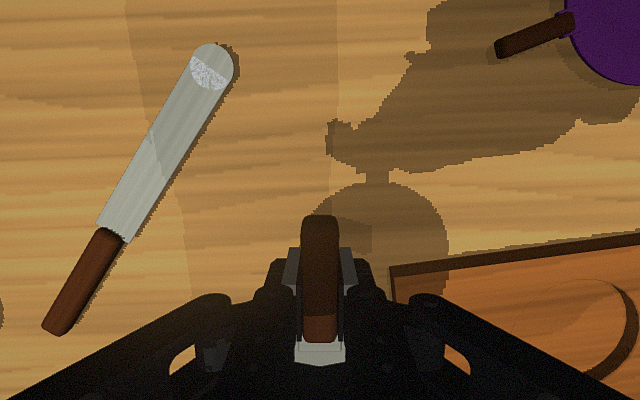

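```bash
python3 - <<'E'
import numpy as np
f=lambda t:10*t**3-15*t**4+6*t**5
N=84; C0=np.array([.493,-.0056]);C1=np.array([.535,.215]);a0,a1=np.radians([-2.29,96.3])
g=.0865
def pose(k):
    s=f(k/N);th=a0+s*(a1-a0);C=C0+s*(C1-C0)
    return *(C-g*np.array([np.cos(th),np.sin(th)])),.1413-.06*s,th
P=np.array(pose(0))
for c in range(7):
    th=P[3];X=np.array([-np.sin(th),np.cos(th)]);Y=np.array([np.cos(th),np.sin(th)])
    out=[]
    for i in range(1,13):
        q=np.array(pose(12*c+i));d=q[:2]-P[:2]
        out.append((round(d@X,4),round(d@Y,4),round(P[2]-q[2],4),round(-(q[3]-P[3]),3)))
    print(c,", ".join('{"hand": 255, "slide": [%g, %g, %g], "yaw": %g}'%o for o in out))
    o=out[-1];P=np.array([*(P[:2]+o[0]*X+o[1]*Y),P[2]-o[2],P[3]-o[3]])
print(P,pose(N))
E
```

```text
0 {"hand": 255, "slide": [0, 0, 0], "yaw": -0}, {"hand": 255, "slide": [0, 0, 0], "yaw": -0}, {"hand": 255, "slide": [0, 0, 0], "yaw": -0.001}, {"hand": 255, "slide": [0.0001, 0, 0.0001], "yaw": -0.002}, {"hand": 255, "slide": [0.0001, 0.0001, 0.0001], "yaw": -0.003}, {"hand": 255, "slide": [0.0002, 0.0001, 0.0002], "yaw": -0.006}, {"hand": 255, "slide": [0.0004, 0.0002, 0.0003], "yaw": -0.009}, {"hand": 255, "slide": [0.0005, 0.0003, 0.0004], "yaw": -0.013}, {"hand": 255, "slide": [0.0008, 0.0004, 0.0006], "yaw": -0.018}, {"hand": 255, "slide": [0.001, 0.0005, 0.0008], "yaw": -0.024}, {"hand": 255, "slide": [0.0013, 0.0006, 0.0011], "yaw": -0.031}, {"hand": 255, "slide": [0.0017, 0.0008, 0.0014], "yaw": -0.04}
1 {"hand": 255, "slide": [0.0004, 0.0003, 0.0003], "yaw": -0.01}, {"hand": 255, "slide": [0.0009, 0.0006, 0.0007], "yaw": -0.021}, {"hand": 255, "slide": [0.0014, 0.0009, 0.0012], "yaw": -0.034}, {"hand": 255, "slide": [0.002, 0.0013, 0.0017], "yaw": -0.048}, {"hand": 255, "slide": [0.0026, 0.0017, 0.0022], "yaw": -0.063}, {"hand": 255, "slide": [0.0033, 0.0023, 0.0028], "yaw"
[... 3779 characters left out ...]
w": -0.027}, {"hand": 255, "slide": [-0.0038, 0.004, 0.0011], "yaw": -0.031}, {"hand": 255, "slide": [-0.0042, 0.0044, 0.0012], "yaw": -0.034}, {"hand": 255, "slide": [-0.0044, 0.0047, 0.0013], "yaw": -0.036}, {"hand": 255, "slide": [-0.0046, 0.0049, 0.0013], "yaw": -0.038}, {"hand": 255, "slide": [-0.0047, 0.005, 0.0014], "yaw": -0.039}, {"hand": 255, "slide": [-0.0048, 0.0051, 0.0014], "yaw": -0.039}, {"hand": 255, "slide": [-0.0048, 0.0051, 0.0014], "yaw": -0.04}, {"hand": 255, "slide": [-0.0048, 0.0051, 0.0014], "yaw": -0.04}
[0.5444684  0.12901067 0.0813     1.68103196] (np.float64(0.5444920179093754), np.float64(0.12902237735312694), 0.08130000000000001, np.float64(1.6807520696705394))
```

Request:
{"name": "move_arm", "arguments": {
  "steps": [
    {"hand": 255, "slide": [0, 0, 0], "yaw": 0},
    {"hand": 255, "slide": [0, 0, 0], "yaw": 0},
    {"hand": 255, "slide": [0, 0, 0], "yaw": -0.001},
    {"hand": 255, "slide": [0.0001, 0, 0.0001], "yaw": -0.002},
    {"hand": 255, "slide": [0.0001, 0.0001, 0.0001], "yaw": -0.003},
    {"hand": 255, "slide": [0.0002, 0.0001, 0.0002], "yaw": -0.006},
    {"hand": 255, "slide": [0.0004, 0.0002, 0.0003], "yaw": -0.009},
    {"hand": 255, "slide": [0.0005, 0.0003, 0.0004], "yaw": -0.013},
    {"hand": 255, "slide": [0.0008, 0.0004, 0.0006], "yaw": -0.018},
    {"hand": 255, "slide": [0.001, 0.0005, 0.0008], "yaw": -0.024},
    {"hand": 255, "slide": [0.0013, 0.0006, 0.0011], "yaw": -0.031},
    {"hand": 255, "slide": [0.0017, 0.0008, 0.0014], "yaw": -0.04}
  ]
}}

```text
time: 11.98
tool_pos: [0.4075, -0.0004, 0.1399]
eef_rot: [[-0.001, 1.0, 0.0], [1.0, 0.001, 0.0], [0.0, 0.0, -1.0]]
wrist_force: [-0.1, 0.3, -1.1]
grip_width: 0.0132
```

Request:
{"name": "move_arm", "arguments": {
  "steps": [
    {"hand": 255, "slide": [0.0004, 0.0003, 0.0003], "yaw": -0.01},
    {"hand": 255, "slide": [0.0009, 0.0006, 0.0007], "yaw": -0.021},
    {"hand": 255, "slide": [0.0014, 0.0009, 0.0012], "yaw": -0.034},
    {"hand": 255, "slide": [0.002, 0.0013, 0.0017], "yaw": -0.048},
    {"hand": 255, "slide": [0.0026, 0.0017, 0.0022], "yaw": -0.063},
    {"hand": 255, "slide": [0.0033, 0.0023, 0.0028], "yaw": -0.08},
    {"hand": 255, "slide": [0.0041, 0.0028, 0.0034], "yaw": -0.098},
    {"hand": 255, "slide": [0.0049, 0.0035, 0.0041], "yaw": -0.117},
    {"hand": 255, "slide": [0.0058, 0.0042, 0.0048], "yaw": -0.138},
    {"hand": 255, "slide": [0.0068, 0.0051, 0.0056], "yaw": -0.16},
    {"hand": 255, "slide": [0.0078, 0.006, 0.0064], "yaw": -0.184},
    {"hand": 255, "slide": [0.0088, 0.007, 0.0073], "yaw": -0.209}
  ]
}}

```text
time: 12.98
tool_pos: [0.4146, 0.0085, 0.1325]
eef_rot: [[-0.21, 0.978, 0.0], [0.978, 0.21, -0.0], [-0.0, -0.0, -1.0]]
wrist_force: [-0.5, 0.9, -3.0]
grip_width: 0.0125
```

Tracking matches the plan; continuing.

Request:
{"name": "move_arm", "arguments": {
  "steps": [
    {"hand": 255, "slide": [0.0009, 0.0014, 0.0009], "yaw": -0.026},
    {"hand": 255, "slide": [0.0019, 0.0029, 0.0019], "yaw": -0.054},
    {"hand": 255, "slide": [0.0028, 0.0045, 0.0029], "yaw": -0.082},
    {"hand": 255, "slide": [0.0039, 0.0062, 0.0039], "yaw": -0.112},
    {"hand": 255, "slide": [0.0049, 0.0081, 0.005], "yaw": -0.143},
    {"hand": 255, "slide": [0.006, 0.0102, 0.0061], "yaw": -0.175},
    {"hand": 255, "slide": [0.0072, 0.0124, 0.0072], "yaw": -0.208},
    {"hand": 255, "slide": [0.0084, 0.0147, 0.0084], "yaw": -0.242},
    {"hand": 255, "slide": [0.0097, 0.0172, 0.0096], "yaw": -0.276},
    {"hand": 255, "slide": [0.011, 0.0199, 0.0108], "yaw": -0.311},
    {"hand": 255, "slide": [0.0124, 0.0227, 0.0121], "yaw": -0.347},
    {"hand": 255, "slide": [0.0139, 0.0257, 0.0134], "yaw": -0.384}
  ]
}}

```text
time: 13.98
tool_pos: [0.4369, 0.0275, 0.1191]
eef_rot: [[-0.562, 0.827, -0.0], [0.827, 0.562, -0.0], [-0.0, -0.0, -1.0]]
wrist_force: [-1.0, 0.0, -2.2]
grip_width: 0.0131
```

Request:
{"name": "move_arm", "arguments": {
  "steps": [
    {"hand": 255, "slide": [0.0002, 0.0035, 0.0013], "yaw": -0.037},
    {"hand": 255, "slide": [0.0004, 0.0071, 0.0026], "yaw": -0.075},
    {"hand": 255, "slide": [0.0007, 0.0109, 0.0039], "yaw": -0.113},
    {"hand": 255, "slide": [0.0009, 0.0148, 0.0052], "yaw": -0.151},
    {"hand": 255, "slide": [0.0012, 0.0189, 0.0066], "yaw": -0.189},
    {"hand": 255, "slide": [0.0015, 0.0231, 0.0079], "yaw": -0.227},
    {"hand": 255, "slide": [0.0019, 0.0275, 0.0092], "yaw": -0.266},
    {"hand": 255, "slide": [0.0022, 0.0319, 0.0106], "yaw": -0.304},
    {"hand": 255, "slide": [0.0026, 0.0365, 0.0119], "yaw": -0.342},
    {"hand": 255, "slide": [0.0031, 0.0411, 0.0132], "yaw": -0.38},
    {"hand": 255, "slide": [0.0036, 0.0458, 0.0145], "yaw": -0.418},
    {"hand": 255, "slide": [0.0041, 0.0506, 0.0158], "yaw": -0.455}
  ]
}}

```text
time: 14.98
tool_pos: [0.4766, 0.0592, 0.1032]
eef_rot: [[-0.868, 0.496, -0.0], [0.496, 0.868, -0.0], [0.0, -0.0, -1.0]]
wrist_force: [-0.2, -0.5, -2.0]
grip_width: 0.0128
```

Request:
{"name": "move_arm", "arguments": {
  "steps": [
    {"hand": 255, "slide": [-0.0016, 0.0045, 0.0013], "yaw": -0.036},
    {"hand": 255, "slide": [-0.0032, 0.0091, 0.0026], "yaw": -0.072},
    {"hand": 255, "slide": [-0.0047, 0.0138, 0.0038], "yaw": -0.108},
    {"hand": 255, "slide": [-0.0062, 0.0184, 0.005], "yaw": -0.142},
    {"hand": 255, "slide": [-0.0076, 0.023, 0.0062], "yaw": -0.176},
    {"hand": 255, "slide": [-0.009, 0.0276, 0.0073], "yaw": -0.209},
    {"hand": 255, "slide": [-0.0103, 0.0322, 0.0084], "yaw": -0.241},
    {"hand": 255, "slide": [-0.0116, 0.0367, 0.0095], "yaw": -0.272},
    {"hand": 255, "slide": [-0.0128, 0.0411, 0.0105], "yaw": -0.301},
    {"hand": 255, "slide": [-0.0139, 0.0454, 0.0115], "yaw": -0.33},
    {"hand": 255, "slide": [-0.015, 0.0495, 0.0125], "yaw": -0.358},
    {"hand": 255, "slide": [-0.0159, 0.0536, 0.0134], "yaw": -0.384}
  ]
}}

```text
time: 15.98
tool_pos: [0.5172, 0.0978, 0.0899]
eef_rot: [[-0.991, 0.135, -0.0], [0.135, 0.991, -0.0], [0.0, -0.0, -1.0]]
wrist_force: [0.3, 0.3, -1.7]
grip_width: 0.0131
```

Request:
{"name": "move_arm", "arguments": {
  "steps": [
    {"hand": 255, "slide": [-0.0024, 0.0033, 0.0009], "yaw": -0.025},
    {"hand": 255, "slide": [-0.0046, 0.0064, 0.0017], "yaw": -0.048},
    {"hand": 255, "slide": [-0.0066, 0.0094, 0.0025], "yaw": -0.071},
    {"hand": 255, "slide": [-0.0086, 0.0123, 0.0032], "yaw": -0.092},
    {"hand": 255, "slide": [-0.0104, 0.015, 0.0039], "yaw": -0.111},
    {"hand": 255, "slide": [-0.012, 0.0176, 0.0045], "yaw": -0.129},
    {"hand": 255, "slide": [-0.0136, 0.02, 0.0051], "yaw": -0.146},
    {"hand": 255, "slide": [-0.015, 0.0222, 0.0056], "yaw": -0.161},
    {"hand": 255, "slide": [-0.0163, 0.0242, 0.0061], "yaw": -0.175},
    {"hand": 255, "slide": [-0.0174, 0.026, 0.0066], "yaw": -0.188},
    {"hand": 255, "slide": [-0.0184, 0.0276, 0.007], "yaw": -0.199},
    {"hand": 255, "slide": [-0.0193, 0.0291, 0.0073], "yaw": -0.209}
  ]
}}

```text
time: 16.98
tool_pos: [0.5402, 0.1238, 0.0827]
eef_rot: [[-0.997, -0.071, -0.0], [-0.071, 0.997, -0.0], [0.0, -0.0, -1.0]]
wrist_force: [-0.8, -0.4, -2.6]
grip_width: 0.0131
```

Request:
{"name": "move_arm", "arguments": {
  "steps": [
    {"hand": 255, "slide": [-0.0011, 0.0011, 0.0003], "yaw": -0.008},
    {"hand": 255, "slide": [-0.0019, 0.002, 0.0006], "yaw": -0.016},
    {"hand": 255, "slide": [-0.0027, 0.0028, 0.0008], "yaw": -0.022},
    {"hand": 255, "slide": [-0.0033, 0.0035, 0.001], "yaw": -0.027},
    {"hand": 255, "slide": [-0.0038, 0.004, 0.0011], "yaw": -0.031},
    {"hand": 255, "slide": [-0.0042, 0.0044, 0.0012], "yaw": -0.034},
    {"hand": 255, "slide": [-0.0044, 0.0047, 0.0013], "yaw": -0.036},
    {"hand": 255, "slide": [-0.0046, 0.0049, 0.0013], "yaw": -0.038},
    {"hand": 255, "slide": [-0.0047, 0.005, 0.0014], "yaw": -0.039},
    {"hand": 255, "slide": [-0.0048, 0.0051, 0.0014], "yaw": -0.039},
    {"hand": 255, "slide": [-0.0048, 0.0051, 0.0014], "yaw": -0.04},
    {"hand": 255, "slide": [-0.0048, 0.0051, 0.0014], "yaw": -0.04}
  ]
}}

```text
time: 17.98
tool_pos: [0.5445, 0.1291, 0.0813]
eef_rot: [[-0.994, -0.11, 0.0], [-0.11, 0.994, 0.0], [-0.0, 0.0, -1.0]]
wrist_force: [-0.6, -0.4, -2.7]
grip_width: 0.0129
```

Request:
{"name": "move_arm", "arguments": {
  "steps": [
    {"hand": 255, "slide": [0, 0, 0], "yaw": 0},
    {"hand": 255, "slide": [0, 0, 0], "yaw": 0},
    {"hand": 255, "slide": [0, 0, 0], "yaw": 0},
    {"hand": 255, "slide": [0, 0, 0], "yaw": 0},
    {"hand": 255, "slide": [0, 0, 0], "yaw": 0},
    {"hand": 255, "slide": [0, 0, 0], "yaw": 0},
    {"hand": 255, "slide": [0, 0, 0], "yaw": 0},
    {"hand": 255, "slide": [0, 0, 0], "yaw": 0},
    {"hand": 255, "slide": [0, 0, 0], "yaw": 0},
    {"hand": 255, "slide": [0, 0, 0], "yaw": 0},
    {"hand": 255, "slide": [0, 0, 0], "yaw": 0},
    {"hand": 255, "slide": [0, 0, 0], "yaw": 0}
  ]
}}

```text
time: 18.98
tool_pos: [0.5445, 0.1291, 0.0813]
eef_rot: [[-0.994, -0.11, -0.0], [-0.11, 0.994, -0.0], [0.0, -0.0, -1.0]]
wrist_force: [0.2, 0.3, -2.5]
grip_width: 0.013
```

```bash
python3 look.py f3; python3 - <<'E'
from h import *
s=manip.observe();print(s["eef_rot"].round(3))
B=[]
for n in("scene","side"):
  p=manip.read_camera(n)
  for l in("ball_center","dish_center"):
    for r in manip.regions_of(p,l)[:3]:
      m=np.argwhere(r["region"]).mean(0)[::-1]; print(n,l,round(r["score"],2),np.array(r["bbox"]).round(1),m.round(1),atz(p,m,.107 if l[0]=="b" else .1).round(3))
E
```

```text
18.9833 [ 13.3  23.2  -9.   57.8  -0.  -83. ] [0.5445 0.1291 0.0813] [ 0.23  0.35 -2.54] [-0.215 -0.063 -0.022] 0.012978570623357897
scene 219 135
side 231 140
[[-0.994 -0.11  -0.   ]
 [-0.11   0.994 -0.   ]
 [ 0.    -0.    -1.   ]]
scene ball_center 0.56 [356.  206.9  10.2  14.2] [355.7 207.3] [0.535 0.214 0.107]
scene ball_center 0.48 [235.1 230.9  47.9  41.1] [237.  229.1] [ 0.62  -0.165  0.107]
scene dish_center 0.96 [357.8 211.4  71.   24.1] [358.1 209.6] [0.539 0.222 0.1  ]
scene dish_center 0.69 [359.6 180.8  36.1  18.7] [356.8 179.5] [0.377 0.236 0.1  ]
scene dish_center 0.34 [261.8 200.5  29.3  26.2] [262.2 196.5] [ 0.457 -0.097  0.1  ]
side ball_center 0.56 [363.  227.7  14.3  10.5] [362.4 227.8] [0.534 0.217 0.107]
side dish_center 0.8 [364.9 234.1  45.5  38.1] [363.9 231.3] [0.536 0.226 0.1  ]
side dish_center 0.72 [361.5 227.9  13.6  10.9] [362.1 227.9] [0.53  0.212 0.1  ]
side dish_center 0.68 [423.1 216.4  62.8  27.5] [422.5 215.5] [0.342 0.296 0.1  ]
```

View pics/f3.png

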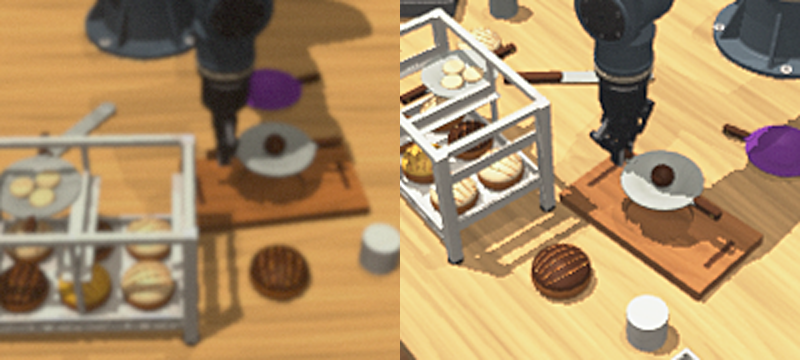

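```bash
python3 -c "
from rig import manip
print(manip.sign_off())"
```

```text
the job is handed in; nothing more can be done
None
```

I drew the dish straight out of the rack and turned it a quarter turn. It is now held still over the board, with the free ear pointing to the board's left end. I handed the job in at about 19 s of the 61 s allowed; the hand-in gives no verdict.

Before drawing it out, I gripped the near ear, lifted the dish 7 mm off the runners, then pulled it 170 mm along the rack's axis. I turned it while carrying it over the board and lowering it 60 mm.

**Last checks before hand-in:**
- **Position:** the scene and side cameras put the ball at about (0.535, 0.215) m. That matches both my measured board centre and where the gripper pose puts the dish centre, so the ball is in the middle to within a few millimetres.
- **Alignment:** the tool's heading matches my estimate of the board's long axis (6.3° turned) to within about a degree.
- **Grip:** the fingers are 13 mm apart on the ear, and the wrist carries about 2.5 N, roughly the weight of the dish and ball.
- **Height:** the dish's underside should be about 6 cm above the board, worked out from the tool height rather than measured in a picture.
- **Surroundings:** in the pictures the dish looks level and clear of the board and rack, and nothing else appears to have moved. I judged both by eye, not by measurement.

**Disagreements:** the regions the network found for the whole dish centred 7–11 mm away from the ball, because they take in the free ear. One side-view detection labelled as the dish was really the ball.

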